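# Close a coffee tin in the lid press and lift it out

## Robot

A 6-joint arm with a two-finger parallel gripper is mounted at the origin on the work surface. World frame = base frame: x ahead of the robot, y to its left, z up, the work surface at z = 0. Lengths are in mm, angles in rad, forces in N, time in s.
With the tool pointing down it reaches from about 350 to 975 mm from the base axis. Payload 7.1 kg.
Tool frame: the origin (TCP) lies at the very end of the fingers, on their centre line; the grasp point (between the pads) lies 19 mm behind it; z points along the fingers, y is the line along which they close (so a half turn about z gives the same grasp; the last joint's range is limited). The gripper opens to 88 mm and grips with 3 to 60 N. Pads are 20 mm wide; open, the fingers measure 115 mm over their backs; the gripper's body (75 mm by 178 mm) begins 61 mm behind the grasp point.
Start: joints at [1.252, 0.423, 1.63, -0, 1.089, -0.019], TCP at [184.549, 597.115, 222.675] pointing down, gripper open.
Joint ranges: [-3, 3], [-0.9, 2.11], [0.09, 2.58], [-1.31, 4.45], [0.11, 2.69], [-2.54, 2.54]. Speed limits (rad/s): [2.39, 2.39, 3.01, 3.14, 3.14, 3.14].

## Interface

Orientations are given as a rotation vector (axis times angle).
In Python, from cell import get_obs, grab_frame, job_done, recognise, trace, place_of gives the robot as it stands.
- The arm moves only by the tool servo_tool, never from a script. Its argument "steps" is a list of rows, each a list of 7 numbers: the shift along the tool's x, y, z in cm, then the turn, a rotation vector about the tool's x, y, z in degrees, then the finger opening in cm, from 0 to 8.78. In form: [[x, y, z, wx, wy, wz, grip], ...]. A call has 1 to 10 rows; each row shifts and turns the commanded pose from where the row before left it, along the tool's axes as they then stand; what a row does not reach is not made up. A row lasts 1/12 s, in which the tool goes at most 41.7 mm and 7.16 degrees, less where a joint would pass 70% of its speed; a pose out of reach is approached as far as the arm can. A call is refused whole if a number of a shift passes 4.17 or a number of a turn 7.16, either way. A call with a gripper value outside its range is refused whole. The fingers move at their own pace and stop on an object; the grip force is fixed at half the most. Time passes only in rows, so rows that do not move let the fingers close. It gives the time, the measured TCP pose, the force, the opening and the grip force at its end, in the units of the state.
- get_obs(): the state, without advancing time (a new reading comes with each control period).
- grab_frame(name): name is "side" or "top"; returns a dict with "image" (420x560x3 uint8, blue, green, red), "intrinsics" (3x3 intrinsics, pixels), "distortion" ([k1, k2, p1, p2, k3] as OpenCV has them; the pictures are not rectified), "world_from_camera" (4x4, takes a point from camera to world coordinates). Camera axes: x right, y up, looking along -z (the intrinsics and any distortion apply to the point x, -y, -z); pixel columns grow to the right and rows downward; lengths in mm; the calibration is good to about 2 mm. A picture is of the moment at which its call begins. There is no depth.
- job_done(): hands the job in; it is judged then, once.
Trained networks look in a picture, given as the dict that the camera call returned (one of the last four; its "shot" number tells which), for a name from the list of things; names that differ only in an ending like _2 or _b are one class to them, and where a whole thing is asked for, a point or a joint stands for the part that bears it (a point fixed in the world has none). Each returns a list of dicts, best first, with "score" (0 to 1); they miss things now and then, are a little off and sometimes report something else, mostly with a low value. They report only what shows in the picture. A call takes as long as a camera call. They do not tell look-alikes from the thing itself.
- recognise(picture, thing): "rect" ([left, top, right, bottom] in pixels, round what is visible of it).
- trace(picture, thing): "mask" (420x560 bool, what is visible of it) and "rect" ([left, top, right, bottom] in pixels, round what is visible of it).
- place_of(picture, thing): "xy" ([column, row] in pixels: a listed point, or the origin of a listed thing).
The state is a dict: "time": time; "qpos": joint angles; "joint_velocities": joint speeds; "effort": joint torques, N m; "position": TCP position; "tcp_rot": TCP orientation; "wrist_force": force on the tool from outside, world axes, zero at the start; "moment": the same for the moment, N m; "width": finger opening in mm; "finger_force": force on a finger pad.
Only numpy, scipy, OpenCV 4.12 (cv2) and the standard library are available. Lean on these libraries where they do the work, as an engineer would, in place of code of your own. Each camera call takes 0.05 s, during which the arm holds its last target. There are 200 camera calls.

## Task

The coffee tin standing in the bench lid press has its lid laid on but still standing proud: bring the press's red lever all the way down to its stop so that the lid is pressed home, then let the lever go back up. Then take the tin by its sides, lift it straight up out of the nest, keeping it upright, until its bottom is at least 8 cm above the bench, and finish while still holding it there, level and still above the press, for the packer to take. Leave the other things on the bench where they are.

Things in the scene. Friction and masses are not known exactly. Their poses are not given: they have to be found in the camera images.
- press: Bench lid press, fixed: grey base plate 250 x 165 x 12 mm (x -80 to 170 mm), black nest collar round the tin (82 mm outside, top 20 mm above the bench), two grey cheek plates 140 mm apart and 143 mm tall at the rear carrying the lever. Origin: on the bench straight below the nest's centre; x points from the nest to the pivot (away from the operator), y to the operator's left, z up.
- press_hinge (a point): The lever's pivot: 120 mm behind the nest's centre (press +x) and 100 mm above the bench; the pivot axis is the press's y axis.
- lever_grip (a point): Centre of the lever's black round grip bar, 18 mm thick, 104 mm long, parallel to the press's y axis, 220 mm from the pivot. It joins the ends of the lever's two red side bars (20 x 8 mm, 112 mm apart); a bridge 120 mm from the pivot carries the rubber pad that presses the lid. The bar can be pinched from above between the side bars, or pushed.
- press_lever (a joint): Lever angle (rad). 0 = up, held by a spring (leaning 1.35 rad above level, grip bar 315 mm above the bench); grows forward and down to 1.35 = level, at its stop, grip bar 100 mm above the bench and 100 mm in front of the nest's centre, pad on the closed lid. The last part, on the lid, takes about 12 N at the bar. Let go, it rises by itself within about a second.
- tin_center (a point): Centre (half-way up) of the tin to close: upright, round, dark green with paper band and steel rims, 64 mm across, 75 mm tall without lid, 0.14 to 0.3 kg, standing on the 12 mm base plate inside the nest collar. Its bottom is 37.5 mm below this point; z is its upright axis; its sides are free to grip above the collar's top (20 mm above the bench).
- tin_lid (a joint): How far the tin's lid stands proud of its closed position (m): starts 0.004 to 0.007, 0 = fully home. It moves only when pushed with about 14 N.
- lid_top (a point): Centre of the top of the tin's bright aluminium lid, 60 mm across; 2 mm above the tin's rim when fully home.
- done_tin_a: Bystander: a closed tin of the same kind; origin at the centre of its underside.
- done_tin_b: Bystander: another closed tin of the same kind; origin at the centre of its underside.
- empty_tin: Bystander: an open empty tin, 64 mm across, 75 mm tall; origin at the centre of its underside.
- label_roll: Bystander: a roll of paper labels standing on its end, 90 mm across, 50 mm tall; origin at the centre of its underside.
- lid_tray: Bystander: a plywood tray of spare lids, 200 x 150 mm, 40 mm tall; origin at the centre of its underside.
- bench_scale: Bystander: a flat white bench scale with a steel plate, 240 x 190 mm, 34 mm tall; origin at the centre of its underside.
- milk_jug: Bystander: a steel milk jug, 90 mm across, 100 mm tall, handle towards its +y; origin at the centre of its underside.
- espresso_cup: Bystander: a white cup, 64 mm across, 60 mm tall; origin at the centre of its underside.
Not all that is in view belongs to the job. Leave any yellow look-alike of the part that bears tin_center alone.

How it is judged:
By the outcome, as a careful person would: the job done as asked, in the order asked, and still so for the second after the job is handed in, while the arm keeps its last pose, push and grip.
It also fails if it takes over 64 s, if anything falls off the work surface, if the arm or the gripper's body presses on something with over 40 N, if the wrist force passes 120 N, or if a joint passes its speed limit or range.

## Working session

There is one attempt and no reset: what is moved stays moved. The work goes in short steps, Python scripts to look and compute and a tool call to move; the robot and the scene stay as the last step left them, time stands still between calls to the robot, and variables do not carry over. Pictures are saved under pics/ and viewed, at most 10 in all, crops included, and the job is handed in when it is done.

Besides the shell and the picture viewer there is one more tool, called after "Request:" as name(argument=value, ...) on one line, values as JSON. servo_tool: Moves the arm, as the interface text tells. Its arguments: {"type":"object","properties":{"steps":{"type":"array","items":{"type":"array","items":{"type":"number"}}}},"required":["steps"]}

```bash
mkdir -p pics; cat > h.py <<'E'
import numpy as np, cv2
from cell import *
def ray(p,uv):
    n=cv2.undistortPoints(np.array([[uv]],float),np.array(p["intrinsics"],float),np.array(p["distortion"],float))[0,0]
    T=np.array(p["world_from_camera"]); d=T[:3,:3]@np.array([n[0],-n[1],-1.]); return T[:3,3],d
def at_z(p,uv,z):
    o,d=ray(p,uv); return o+d*(z-o[2])/d[2]
def tri(rs):
    A=0;b=0
    for o,d in rs:
        d=d/np.linalg.norm(d);M=np.eye(3)-np.outer(d,d);A=A+M;b=b+M@o
    return np.linalg.solve(A,b)
def proj(p,X):
    T=np.linalg.inv(np.array(p["world_from_camera"]));c=T[:3,:3]@np.array(X,float)+T[:3,3];c=c*[1,-1,-1]
    return cv2.projectPoints(c[None],np.zeros(3),np.zeros(3),np.array(p["intrinsics"],float),np.array(p["distortion"],float))[0][0,0]
E
python3 - <<'E'
from h import *
o=get_obs();print({k:np.round(v,3) for k,v in o.items()})
P={n:grab_frame(n) for n in("side","top")}
for n,p in P.items(): cv2.imwrite(f"pics/{n}0.png",p["image"]);print(n,np.round(p["world_from_camera"],2).tolist())
for t in["press","press_hinge","lever_grip","tin_center","lid_top"]:
    r=[]
    for n,p in P.items():
        q=place_of(p,t); print(t,n,[(np.round(a["xy"],1).tolist(),round(a["score"],2)) for a in q[:3]])
        if q:r.append(ray(p,q[0]["xy"]))
    if len(r)==2: print("  ",np.round(tri(r),1))
E
```

```text
{'time': np.float64(0.0), 'qpos': array([ 1.252,  0.424,  1.631, -0.   ,  1.089, -0.019]), 'joint_velocities': array([ 0.001, -0.001,  0.   ,  0.001,  0.   , -0.001]), 'effort': array([ 1.0000e-03, -5.4464e+01, -2.7366e+01,  6.4000e-02,  2.3000e-02,
       -0.0000e+00]), 'position': array([184.376, 596.62 , 221.919]), 'tcp_rot': array([-4.690e-01, -3.106e+00,  2.000e-03]), 'wrist_force': array([ 0.668,  0.131, -0.047]), 'moment': array([ 0.008, -0.004, -0.005]), 'finger_force': np.float64(0.0), 'width': np.float64(87.643)}
side [[0.92, 0.22, -0.33, 8.3], [-0.4, 0.51, -0.76, -1164.47], [0.0, 0.83, 0.56, 1064.77], [0.0, 0.0, 0.0, 1.0]]
top [[-0.02, 0.98, -0.17, 299.21], [-1.0, -0.02, -0.02, -3.28], [-0.03, 0.17, 0.98, 1483.35], [0.0, 0.0, 0.0, 1.0]]
press side [([282.5, 240.6], 0.73), ([311.6, 216.0], 0.24)]
press top [([267.4, 206.7], 0.73)]
   [575.2  89.6 -16. ]
press_hinge side [([311.7, 219.5], 0.66), ([281.6, 229.1], 0.35)]
press_hinge top [([273.9, 170.3], 0.72)]
   [696.2  56.3  86.4]
lever_grip side [([299.4, 172.6], 0.7)]
lever_grip top [([262.5, 165.3], 0.57)]
   [644.8  82.6 317.1]
tin_center side [([279.2, 224.6], 0.51), ([247.3, 212.5], 0.5)]
tin_center top [([178.6, 260.5], 0.65), ([219.5, 229.4], 0.61), ([265.5, 201.5], 0.53)]
   [513.6 373.1 -73.9]
lid_top side [([280.6, 218.9], 0.67), ([291.6, 330.4], 0.45), ([250.0, 209.6], 0.38)]
lid_top top [([264.0, 198.2], 0.78), ([218.1, 231.4], 0.77)]
   [577.4  96.7  99.6]
```

View pics/side0.png

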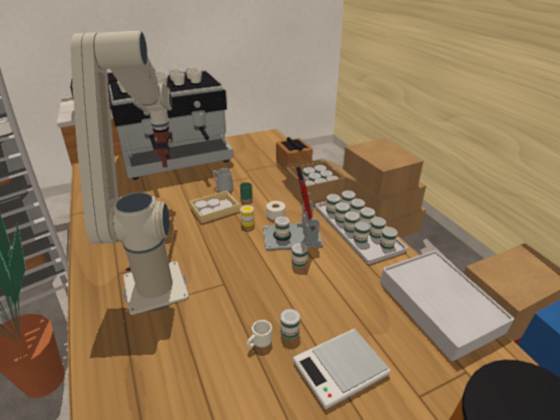

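View pics/top0.png

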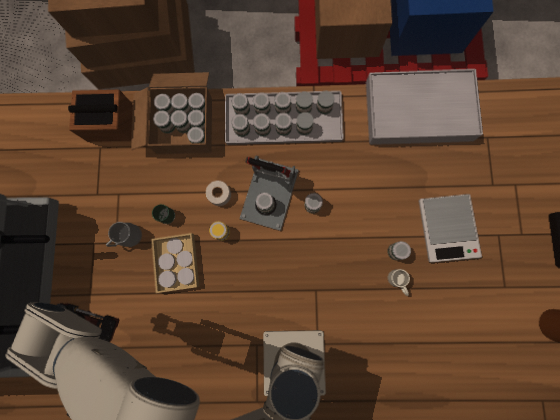

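```bash
python3 - <<'E'
from h import *
P={n:grab_frame(n) for n in("side","top")}
def m(t,z=None,ref=None):
    r=[]
    for n,p in P.items():
        q=place_of(p,t)
        c=[(at_z(p,a["xy"],z)) for a in q]
        c=[x for x in c if np.hypot(*(x[:2]-ref))<60]
        print(t,n,[np.round(x[:2],1).tolist() for x in c])
m("press",0,[575,90]);m("press_hinge",100,[696,56]);m("lever_grip",315,[645,82]);m("tin_center",49.5,[577,92]);m("lid_top",94.5,[577,92])
E
```

```text
press side [[577.2, 92.4]]
press top [[570.9, 88.4]]
press_hinge side [[689.2, 58.7]]
press_hinge top [[681.8, 70.7]]
lever_grip side [[660.4, 84.9]]
lever_grip top [[639.0, 79.5]]
tin_center side [[580.4, 113.7]]
tin_center top [[577.6, 88.6]]
lid_top side [[579.6, 96.4]]
lid_top top [[590.7, 98.9]]
```

The side view shows the press at about (290,235) with its red lever up at (305,195), and the yellow look-alike at (247,216). In the top view the press is at (268,200) and its lever at (270,168), with a done tin at (314,204). Next I'll overlay a model of the press to refine the pose.

```bash
cat >> h.py <<'E'
def model(cx,cy,yaw,lev=0.):
    c,s=np.cos(yaw),np.sin(yaw)
    W=lambda x,y,z:[cx+c*x-s*y,cy+s*x+c*y,z]
    a=1.35-lev; g=(120-220*np.cos(a),100+220*np.sin(a))
    L=[[W(x,y,12) for x,y in((-80,-82.5),(170,-82.5),(170,82.5),(-80,82.5),(-80,-82.5))]]
    L.append([W(41*np.cos(t),41*np.sin(t),20) for t in np.linspace(0,6.3,30)])
    L.append([W(30*np.cos(t),30*np.sin(t),95) for t in np.linspace(0,6.3,30)])
    L.append([W(g[0],y,g[1]) for y in(-52,52)])
    for y in(-56,56): L.append([W(120,y,100),W(g[0],y,g[1])])
    return L
def overlay(p,L,rc,k,fn):
    x0,y0,x1,y1=rc; im=cv2.resize(p["image"][y0:y1,x0:x1],None,fx=k,fy=k,interpolation=cv2.INTER_CUBIC); o=im.copy()
    for l in L:
        q=np.array([proj(p,X) for X in l]); q=((q-[x0,y0]+.5)*k).astype(np.int32)
        cv2.polylines(o,[q],False,(0,255,255),1)
    cv2.imwrite(fn,np.hstack([im,o]))
E
python3 - <<'E'
from h import *
L=model(577,92,np.deg2rad(-17))
t=grab_frame("top"); s=grab_frame("side")
overlay(t,L,(230,145,310,240),5,"pics/t1.png"); overlay(s,L,(250,160,330,265),5,"pics/s1.png")
for n,p in(("t",t),("s",s)):
    for a in trace(p,"press")[:2]:
        print(n,a["score"],a["rect"],cv2.minAreaRect(np.argwhere(a["mask"])[:,::-1].astype(np.float32)))
a=cv2.imread("pics/t1.png");b=cv2.imread("pics/s1.png");print(a.shape,b.shape)
E
```

```text
t 0.83 [238.3, 160.0, 302.3, 230.1] ((265.03826904296875, 193.00929260253906), (53.074058532714844, 65.70573425292969), 13.671307563781738)
t 0.32 [152.6, 231.2, 198.2, 293.1] ((174.27723693847656, 262.27227783203125), (56.51811218261719, 44.4781608581543), 84.2894058227539)
s 0.6 [263.5, 170.1, 324.8, 251.6] ((289.48779296875, 207.8902587890625), (81.3880386352539, 57.313968658447266), 83.6598129272461)
(475, 800, 3) (525, 800, 3)
```

View pics/t1.png

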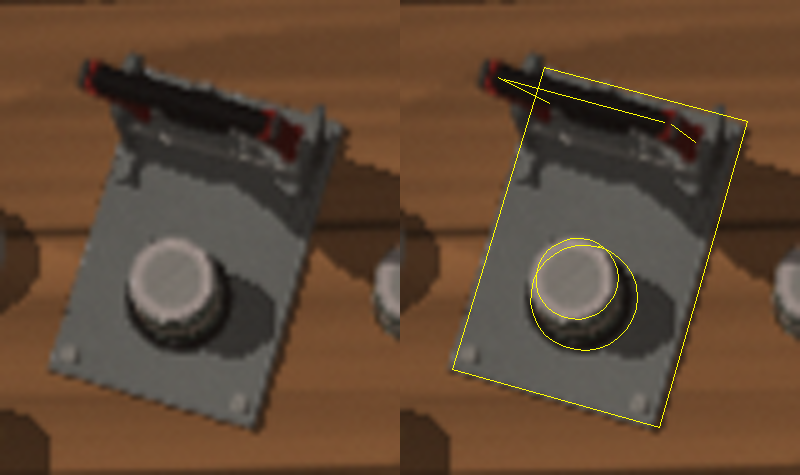

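View pics/s1.png

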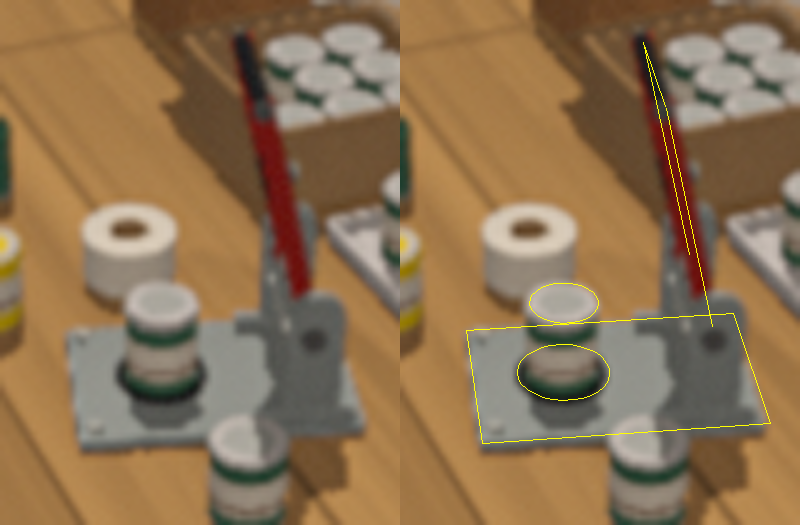

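The model overlay fits within 2–5 mm. My refined estimate for the nest is about (576.5, 94.5) with a yaw of -17.3°, so the raised grip bar should be near (645, 73, 315). The tool y axis already lies along the press y. I'll raise the tool and move it over.

Request:
servo_tool(steps=[[-3,-1.8,-2,0,0,0,8.78],[-3,-1.8,-2,0,0,0,8.78],[-3,-1.8,-2,0,0,0,8.78],[-3,-1.8,-2,0,0,0,8.78],[-3,-1.8,-2,0,0,0,8.78],[-3,-1.8,-2,0,0,0,8.78],[-3,-1.8,-2,0,0,0,8.78],[-3,-1.8,-2,0,0,0,8.78],[-3,-1.8,-2,0,0,0,8.78],[-3,-1.8,-2,0,0,0,8.78]])

```text
time: 2.23
position: [418.8, 335.0, 424.0]
tcp_rot: [0.469, 3.106, 0.001]
wrist_force: [1.0, 0.7, 0.2]
width: 87.6
finger_force: 0.0
```

Request:
servo_tool(steps=[[-3,-1.8,0,0,0,0,8.78],[-3,-1.8,0,0,0,0,8.78],[-3,-1.8,0,0,0,0,8.78],[-3,-1.8,0,0,0,0,8.78],[-3,-1.8,0,0,0,0,8.78],[-3,-1.8,0,0,0,0,8.78],[-3,-1.8,0,0,0,0,8.78],[-3,-1.8,0,0,0,0,8.78],[-3,-1.8,0,0,0,0,8.78],[-3,-1.8,0,0,0,0,8.78]])

```text
time: 3.07
position: [652.4, 74.4, 422.7]
tcp_rot: [0.469, 3.106, 0.0]
wrist_force: [0.9, -0.2, 0.0]
width: 87.8
finger_force: 0.0
```

Request:
servo_tool(steps=[[0,0,0,0,0,7,8.78],[0,0,0,0,0,7,8.78],[0,0,0,0,0,7,8.78],[0,0,0,0,0,7,8.78],[0,0,0,0,0,7,8.78],[0,0,0,0,0,7,8.78],[0,0,0,0,0,7,8.78],[0,0,0,0,0,7,8.78],[0,0,0,0,0,7,8.78],[0,0,0,0,0,7,8.78]])

```text
time: 3.9
position: [651.4, 76.0, 422.6]
tcp_rot: [-2.173, -2.269, 0.0]
wrist_force: [-1.2, -1.0, -0.2]
width: 88.1
finger_force: 0.0
```

Request:
servo_tool(steps=[[0,0,0,0,0,7,8.78],[0,0,0,0,0,7,8.78],[0,0,0,0,0,6,8.78],[0,0,0,0,0,0,8.78],[0,0,0,0,0,0,8.78]])

```text
time: 4.32
position: [651.4, 76.0, 422.6]
tcp_rot: [-2.525, -1.869, 0.0]
wrist_force: [-0.9, -0.5, 0.1]
width: 88.1
finger_force: 0.0
```

Request:
servo_tool(steps=[[-0.5,-0.5,1,0,0,0,8.78],[0,0,2,0,0,0,8.78],[0,0,2,0,0,0,8.78],[0,0,2,0,0,0,8.78],[0,0,2,0,0,0,8.78],[0,0,2,0,0,0,8.78],[0,0,1.6,0,0,0,8.78],[0,0,0,0,0,0,8.78],[0,0,0,0,0,0,8.78]])

```text
time: 5.07
position: [644.9, 72.7, 296.1]
tcp_rot: [-2.526, -1.867, 0.002]
wrist_force: [-0.2, -0.8, 0.4]
width: 88.0
finger_force: 0.0
```

```bash
python3 - <<'E'
from h import *
o=get_obs();print(o["position"],o["wrist_force"])
s=grab_frame("side")
p=np.array(o["position"]);y=np.array([.957,-.292,0])
L=model(576.5,94.5,np.deg2rad(-17.3))+[[p-44*y,p+44*y]]
overlay(s,L,(250,130,330,250),5,"pics/s2.png")
E
```

```text
[644.85960399  72.65143462 296.14567151] [-0.16517681 -0.77506409  0.3510877 ]
```

View pics/s2.png

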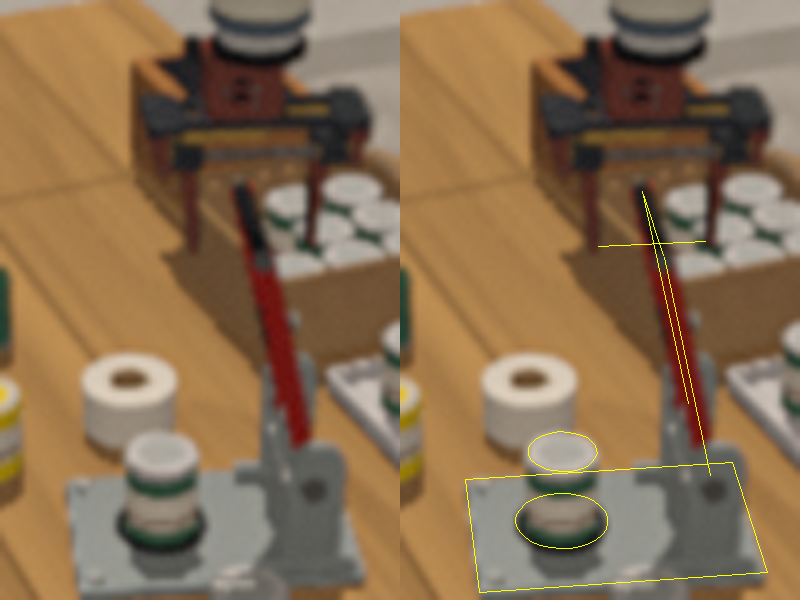

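The fingers straddle the bar: tips near (598,246) and (706,242) in the crop, bar at (655,215). I'll close on it.

Request:
servo_tool(steps=[[0,0,0,0,0,0,1],[0,0,0,0,0,0,1],[0,0,0,0,0,0,1],[0,0,0,0,0,0,1],[0,0,0,0,0,0,1],[0,0,0,0,0,0,1],[0,0,0,0,0,0,1],[0,0,0,0,0,0,1],[0,0,0,0,0,0,1],[0,0,0,0,0,0,1]])

```text
time: 5.95
position: [645.2, 72.7, 296.6]
tcp_rot: [-2.528, -1.865, 0.0]
wrist_force: [0.0, -0.0, 0.0]
width: 25.0
finger_force: 0.0
```

```bash
python3 - <<'E'
import numpy as np
r=220
a=1.35-np.linspace(0,1.35,21)
x=-r*np.cos(a);z=r*np.sin(a)
for i in range(20): print(i,np.round([(x[i+1]-x[i])/10,-(z[i+1]-z[i])/10],2))
E
```

```text
0 [-1.44  0.37]
1 [-1.41  0.47]
2 [-1.37  0.56]
3 [-1.33  0.66]
4 [-1.29  0.74]
5 [-1.23  0.83]
6 [-1.17  0.91]
7 [-1.11  0.99]
8 [-1.04  1.06]
9 [-0.97  1.13]
10 [-0.89  1.19]
11 [-0.81  1.25]
12 [-0.72  1.3 ]
13 [-0.63  1.34]
14 [-0.54  1.38]
15 [-0.44  1.42]
16 [-0.35  1.44]
17 [-0.25  1.46]
18 [-0.15  1.48]
19 [-0.05  1.48]
```

Request:
servo_tool(steps=[[0,0,0,0,0,0,1],[0,0,0,0,0,0,1],[0,0,0,0,0,0,1],[0,0,0,0,0,0,1]])

```text
time: 6.28
position: [645.3, 72.7, 296.6]
tcp_rot: [2.528, 1.865, 0.0]
wrist_force: [0.4, -0.6, -0.3]
width: 16.9
finger_force: 30.0
```

The bar is pinched. Now I'll follow the arc down.

Request:
servo_tool(steps=[[0,-1.44,0.37,0,0,0,1],[0,-1.41,0.47,0,0,0,1],[0,-1.37,0.56,0,0,0,1],[0,-1.33,0.66,0,0,0,1],[0,-1.29,0.74,0,0,0,1],[0,-1.23,0.83,0,0,0,1],[0,-1.17,0.91,0,0,0,1],[0,-1.11,0.99,0,0,0,1],[0,-1.04,1.06,0,0,0,1],[0,-0.97,1.13,0,0,0,1]])

```text
time: 7.12
position: [528.6, 110.0, 220.5]
tcp_rot: [2.527, 1.864, 0.008]
wrist_force: [3.7, 1.2, 2.5]
width: 17.2
finger_force: 30.0
```

Request:
servo_tool(steps=[[0,-0.89,1.19,0,0,0,1],[0,-0.81,1.25,0,0,0,1],[0,-0.72,1.3,0,0,0,1],[0,-0.63,1.34,0,0,0,1],[0,-0.54,1.38,0,0,0,1],[0,-0.44,1.42,0,0,0,1],[0,-0.35,1.44,0,0,0,1],[0,-0.25,1.46,0,0,0,1]])

```text
time: 7.78
position: [484.2, 124.0, 112.2]
tcp_rot: [2.528, 1.864, 0.006]
wrist_force: [1.4, 4.5, 4.4]
width: 17.2
finger_force: 30.0
```

Request:
servo_tool(steps=[[0,-0.1,0.75,0,0,0,1],[0,-0.05,0.75,0,0,0,1],[0,-0.05,0.75,0,0,0,1],[0,0,0.7,0,0,0,1],[0,0,0,0,0,0,1],[0,0,0,0,0,0,1]])

```text
time: 8.28
position: [481.6, 124.6, 82.5]
tcp_rot: [-2.528, -1.864, -0.003]
wrist_force: [-0.6, 6.6, 3.8]
width: 17.2
finger_force: 30.0
```

Request:
servo_tool(steps=[[0,0,0.15,0,0,0,1],[0,0,0.15,0,0,0,1],[0,0,0,0,0,0,1],[0,0,0,0,0,0,1]])

```text
time: 8.62
position: [481.6, 124.6, 80.1]
tcp_rot: [-2.528, -1.864, -0.003]
wrist_force: [-2.8, 7.5, 7.7]
width: 17.4
finger_force: 30.0
```

Request:
servo_tool(steps=[[0,0,0.2,0,0,0,1],[0,0,0.2,0,0,0,1],[0,0,0,0,0,0,1],[0,0,0,0,0,0,1]])

```text
time: 8.95
position: [481.6, 124.6, 76.5]
tcp_rot: [-2.528, -1.864, -0.003]
wrist_force: [-5.3, 7.3, 14.3]
width: 16.9
finger_force: 30.0
```

```bash
python3 - <<'E'
from h import *
o=get_obs();print(o["position"],o["wrist_force"])
s=grab_frame("side")
L=model(576.5,94.5,np.deg2rad(-17.3),1.35)
overlay(s,L,(250,170,330,265),5,"pics/s3.png")
E
```

```text
[481.59758276 124.64389622  76.54478248] [-5.3024175   7.25735554 14.27861696]
```

View pics/s3.png

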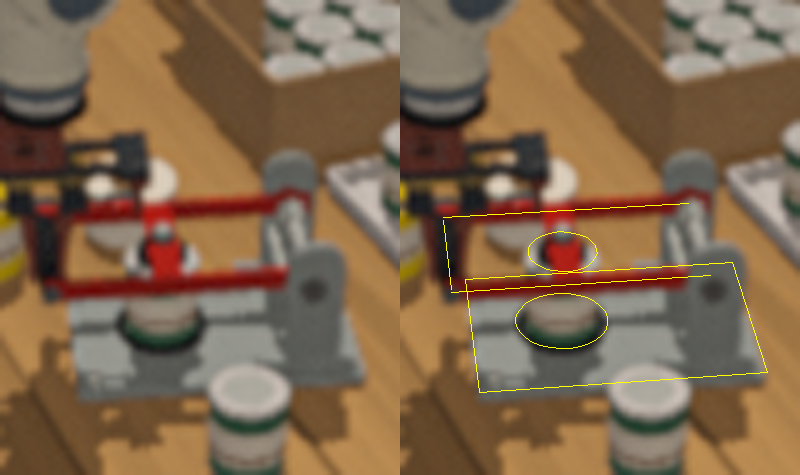

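The lever looks nearly level, with the near bar from (285,277) to (62,289), and the vertical force is 14 N and rising. I'll push further to confirm the stop.

Request:
servo_tool(steps=[[0,0,0.2,0,0,0,1],[0,0,0.2,0,0,0,1],[0,0,0,0,0,0,1],[0,0,0,0,0,0,1]])

```text
time: 9.33
position: [481.6, 124.6, 73.8]
tcp_rot: [-2.528, -1.864, -0.004]
wrist_force: [-10.1, 5.0, 31.6]
width: 17.0
finger_force: 30.0
```

Request:
servo_tool(steps=[[0,0,0.2,0,0,0,1],[0,0,0.2,0,0,0,1],[0,0,0,0,0,0,1],[0,0,0,0,0,0,1]])

```text
time: 9.67
position: [481.6, 124.5, 70.2]
tcp_rot: [-2.528, -1.864, -0.004]
wrist_force: [-10.8, 4.3, 37.1]
width: 17.1
finger_force: 30.0
```

The force ramped to 31 N and then levelled off at 37 N, which means the pinch is slipping against the stop. The lever is therefore fully down. I'll ride it back up along the arc.

Request:
servo_tool(steps=[[0,0,-0.6,0,0,0,1],[0,0,-1.0,0,0,0,1],[0,0.15,-1.48,0,0,0,1],[0,0.25,-1.46,0,0,0,1],[0,0.35,-1.44,0,0,0,1],[0,0.44,-1.42,0,0,0,1],[0,0.54,-1.38,0,0,0,1],[0,0.63,-1.34,0,0,0,1],[0,0.72,-1.3,0,0,0,1],[0,0.81,-1.25,0,0,0,1]])

```text
time: 10.5
position: [519.8, 111.4, 194.9]
tcp_rot: [2.526, 1.864, 0.003]
wrist_force: [9.6, -4.3, -8.5]
width: 17.3
finger_force: 30.0
```

Request:
servo_tool(steps=[[0,0.89,-1.19,0,0,0,1],[0,0.97,-1.13,0,0,0,1],[0,1.04,-1.06,0,0,0,1],[0,1.11,-0.99,0,0,0,1],[0,1.17,-0.91,0,0,0,1],[0,1.23,-0.83,0,0,0,1],[0,1.29,-0.74,0,0,0,1],[0,1.33,-0.66,0,0,0,1],[0,1.37,-0.56,0,0,0,1],[0,1.41,-0.47,0,0,0,1]])

```text
time: 11.33
position: [630.3, 76.1, 279.8]
tcp_rot: [-2.528, -1.864, 0.004]
wrist_force: [-2.2, -3.6, -3.4]
width: 17.4
finger_force: 30.0
```

Request:
servo_tool(steps=[[0,0,0,0,0,0,8.78],[0,0,0,0,0,0,8.78],[0,0,0,0,0,0,8.78],[0,0,0,0,0,0,8.78],[0,0,0,0,0,0,8.78],[0,0,0,0,0,0,8.78],[0,0,0,0,0,0,8.78],[0,0,0,0,0,0,8.78],[0,0,0,0,0,0,8.78]])

```text
time: 12.08
position: [630.8, 77.2, 279.2]
tcp_rot: [-2.528, -1.865, 0.0]
wrist_force: [0.6, 0.0, 0.2]
width: 74.0
finger_force: 0.0
```

Request:
servo_tool(steps=[[0,0,-2,0,0,0,8.78],[0,0,-3,0,0,0,8.78],[0,0,-3,0,0,0,8.78],[0,0,-3,0,0,0,8.78],[0,0,-2,0,0,0,8.78],[0,-2,0,0,0,0,8.78],[0,-2,0,0,0,0,8.78],[0,-1.7,0,0,0,0,8.78],[0,0,0,0,0,-7,8.78],[0,0,0,0,0,-7,8.78]])

```text
time: 12.92
position: [575.6, 94.2, 409.7]
tcp_rot: [2.275, 2.166, 0.001]
wrist_force: [0.3, -0.0, -0.2]
width: 88.0
finger_force: 0.0
```

Request:
servo_tool(steps=[[0,0,0,0,0,-7,8.78],[0,0,0,0,0,-7,8.78],[0,0,0,0,0,-7,8.78],[0,0,0,0,0,-7,8.78],[0,0,0,0,0,-7,8.78],[0,0,0,0,0,-7,8.78],[0,0,0,0,0,-7,8.78],[0,0,0,0,0,-7,8.78],[0,0,0,0,0,-7,8.78],[0,0,0,0,0,-7,8.78]])

```text
time: 13.75
position: [576.4, 93.9, 409.2]
tcp_rot: [-0.622, -3.079, -0.0]
wrist_force: [0.4, 1.1, -0.2]
width: 87.5
finger_force: 0.0
```

Request:
servo_tool(steps=[[0,0,0,0,0,-6,8.78],[0,0,0,0,0,0,8.78],[0,0,0,0,0,0,8.78]])

```text
time: 14.0
position: [576.5, 93.9, 409.3]
tcp_rot: [-0.474, -3.106, 0.0]
wrist_force: [0.9, 0.1, -0.1]
width: 88.1
finger_force: 0.0
```

```bash
python3 - <<'E'
from h import *
o=get_obs();print(o["position"],o["wrist_force"])
s=grab_frame("side");t=grab_frame("top")
for p in(s,t):
  for n,z in(("lid_top",89),("tin_center",49.5),("lever_grip",315)):
    print(n,[np.round(at_z(p,a["xy"],z)[:2],1).tolist() for a in place_of(p,n)])
p=np.array(o["position"])
L=model(576.5,94.5,np.deg2rad(-17.3))+[[[576.5+x,94.5,0] for x in(0,)]*2,[p,p+[0,0,100]]]
overlay(s,L,(240,90,340,240),4,"pics/s4.png")
E
```

```text
[576.4555519   93.9123822  409.25577773] [ 0.93528387  0.10205841 -0.08586557]
lid_top [[495.1, 361.6], [482.4, 259.0], [852.8, 435.4], [569.5, 83.1]]
tin_center [[474.1, 253.0], [548.3, -140.6]]
lever_grip [[654.7, 77.0]]
lid_top []
tin_center [[560.5, -84.5], [472.5, 267.2]]
lever_grip []
```

View pics/s4.png

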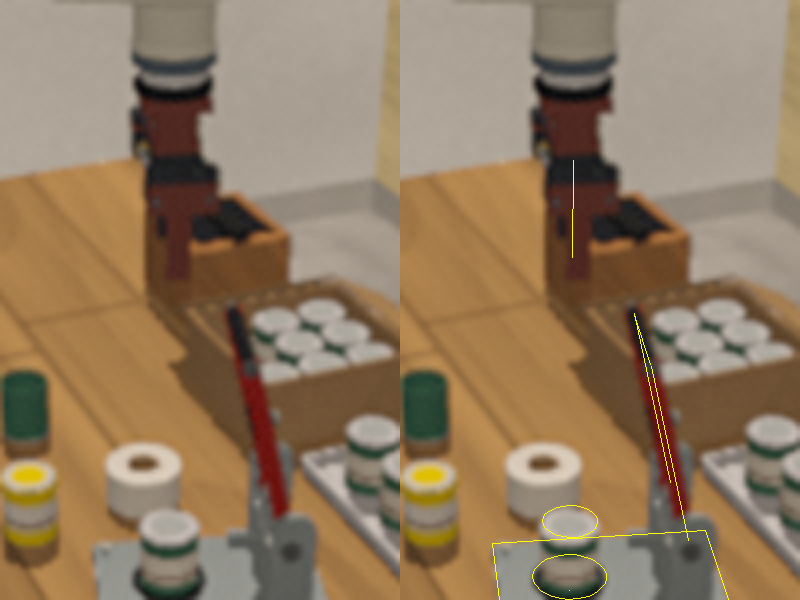

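The lever is back up at (235,320) in the crop, and the lid sits flush. The wrist housing might come close to the raised bar on the way down, so I'll check it.

```bash
python3 - <<'E'
from h import *
s=grab_frame("side");o=get_obs();p=np.array(o["position"])
im=cv2.resize(s["image"][0:200,170:370],None,fx=3,fy=3,interpolation=cv2.INTER_CUBIC)
ex=np.array([.956,-.295,0])
# bar position relative to TCP when TCP at z=40, shown at present height: ticks each 50mm up the tool axis
for h in range(0,400,50):
    for dx in(-60,0,60):
        q=(proj(s,p+[0,0,h]+ex*dx)-[170,0])*3; cv2.circle(im,tuple(int(v) for v in q),2,(0,255,255) if dx else (0,255,0),-1)
q=(proj(s,p+[0,0,275]+ex*72)-[170,0])*3; cv2.circle(im,tuple(int(v) for v in q),6,(0,0,255),2)
cv2.imwrite("pics/s5.png",im)
E
```

```text
(no output)
```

View pics/s5.png

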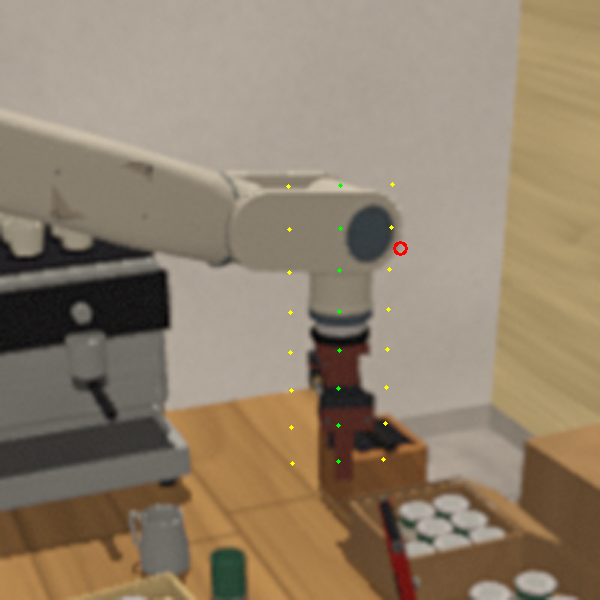

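The housing edge at (402,230) would just touch the bar, which the red circle marks at the planned grasp height. So I'll tilt the tool 12° about its closing axis, leaning the wrist away from the lever, and then descend vertically.

Request:
servo_tool(steps=[[-0.35,0,0,0,0,0,8.78],[0,0,0,0,-6,0,8.78],[0,0,0,0,-6,0,8.78],[0.624,0,2.934,0,0,0,8.78],[0.624,0,2.934,0,0,0,8.78],[0.624,0,2.934,0,0,0,8.78],[0.624,0,2.934,0,0,0,8.78],[0.624,0,2.934,0,0,0,8.78],[0.624,0,2.934,0,0,0,8.78],[0.624,0,2.934,0,0,0,8.78]])

```text
time: 15.28
position: [580.1, 92.8, 198.2]
tcp_rot: [0.438, 2.901, -0.046]
wrist_force: [1.0, 0.5, 0.1]
width: 87.4
finger_force: 0.0
```

Request:
servo_tool(steps=[[0.624,0,2.934,0,0,0,8.78],[0.42,0,1.96,0,0,0,8.78],[0,0,0,0,0,0,8.78],[0,0,0,0,0,0,8.78]])

```text
time: 15.62
position: [579.5, 92.8, 148.5]
tcp_rot: [0.439, 2.903, -0.047]
wrist_force: [0.1, 0.9, -0.2]
width: 87.9
finger_force: 0.0
```

```bash
python3 - <<'E'
from h import *
from scipy.spatial.transform import Rotation as R
o=get_obs();p=np.array(o["position"]);M=R.from_rotvec(o["tcp_rot"]).as_matrix()
print(p,M.round(3),o["wrist_force"],np.round(o["qpos"],2))
s=grab_frame("side")
L=model(576,94.5,np.deg2rad(-17.3))+[[p-M[:,1]*44,p+M[:,1]*44],[p,p-M[:,2]*60]]
overlay(s,L,(245,115,335,250),4,"pics/s6.png")
E
```

```text
[579.53432663  92.75255072 148.53720481] [[-0.935  0.295  0.197]
 [ 0.289  0.955 -0.062]
 [-0.206 -0.001 -0.979]] [ 0.06513064  0.85842797 -0.22506097] [ 0.19  0.4   1.9  -0.16  0.67 -0.97]
```

View pics/s6.png

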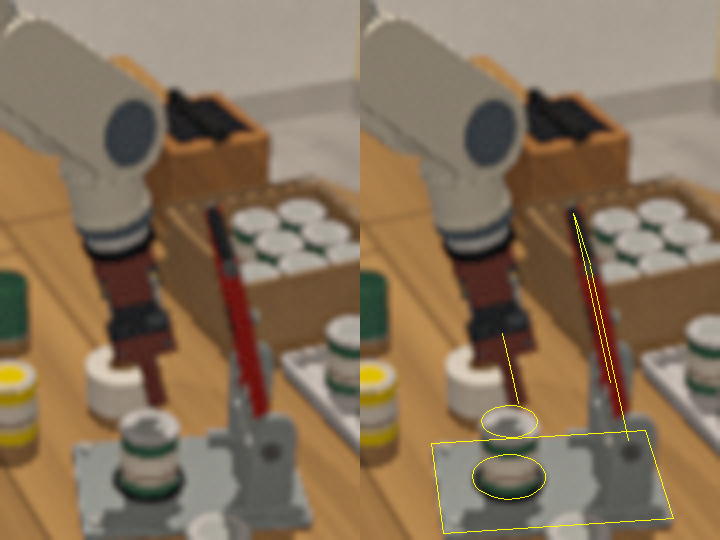

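The wrist now clears the lever by a good margin, and the grasp axis meets the tin's axis at about (150,420). I'll descend to the grasp.

Request:
servo_tool(steps=[[0.416,0,1.956,0,0,0,8.78],[0.416,0,1.956,0,0,0,8.78],[0.416,0,1.956,0,0,0,8.78],[0.416,0,1.956,0,0,0,8.78],[0.416,0,1.956,0,0,0,8.78],[0.23,0,1.08,0,0,0,8.78],[0,0,0,0,0,0,8.78],[0,0,0,0,0,0,8.78]])

```text
time: 16.33
position: [580.7, 93.0, 39.2]
tcp_rot: [0.438, 2.9, -0.046]
wrist_force: [-0.3, -0.2, 1.1]
width: 87.8
finger_force: 0.0
```

Request:
servo_tool(steps=[[0,0,0,0,0,0,5.5],[0,0,0,0,0,0,5.5],[0,0,0,0,0,0,5.5],[0,0,0,0,0,0,5.5],[0,0,0,0,0,0,5.5],[0,0,0,0,0,0,5.5],[0,0,0,0,0,0,5.5]])

```text
time: 16.92
position: [580.3, 93.0, 39.1]
tcp_rot: [0.438, 2.9, -0.045]
wrist_force: [-2.2, 1.0, 7.1]
width: 63.7
finger_force: 30.0
```

Gripped at 63.7 mm, which matches the tin's 64 mm. I'll lift straight up.

Request:
servo_tool(steps=[[-0.1,0,-0.49,0,0,0,5.5],[-0.21,0,-0.98,0,0,0,5.5],[-0.21,0,-0.98,0,0,0,5.5],[-0.21,0,-0.98,0,0,0,5.5],[-0.21,0,-0.98,0,0,0,5.5],[-0.21,0,-0.98,0,0,0,5.5],[-0.21,0,-0.98,0,0,0,5.5],[-0.21,0,-0.98,0,0,0,5.5],[-0.21,0,-0.98,0,0,0,5.5],[-0.1,0,-0.49,0,0,0,5.5]])

```text
time: 17.75
position: [580.5, 93.0, 130.2]
tcp_rot: [0.438, 2.9, -0.045]
wrist_force: [0.0, 0.3, -2.1]
width: 63.9
finger_force: 30.0
```

Request:
servo_tool(steps=[[-0.1,0,-0.49,0,0,0,5.5],[0,0,0,0,0,0,5.5],[0,0,0,0,0,0,5.5],[0,0,0,0,0,0,5.5],[0,0,0,0,0,0,5.5],[0,0,0,0,0,0,5.5]])

```text
time: 18.25
position: [579.5, 92.8, 132.8]
tcp_rot: [0.438, 2.902, -0.047]
wrist_force: [0.7, -0.7, -1.2]
width: 63.7
finger_force: 30.0
```

```bash
python3 - <<'E'
from h import *
o=get_obs();p=np.array(o["position"]);print(p,o["wrist_force"],o["width"],o["moment"],np.abs(o["joint_velocities"]).max())
s=grab_frame("side")
L=model(576,94.5,np.deg2rad(-17.3))[:2]
zb=12+p[2]-39.1; L=L+[[[576+32*np.cos(t),94.5+32*np.sin(t),z] for t in np.linspace(0,6.3,30)] for z in(zb,zb+75)]
overlay(s,L,(250,135,330,255),5,"pics/s7.png")
E
```

```text
[579.4765437   92.82478877 132.82688712] [ 0.70920969 -0.72894577 -1.184547  ] 63.71190241613208 [ 0.05009297  0.14382119 -0.03175204] 0.002236384076185275
```

View pics/s7.png

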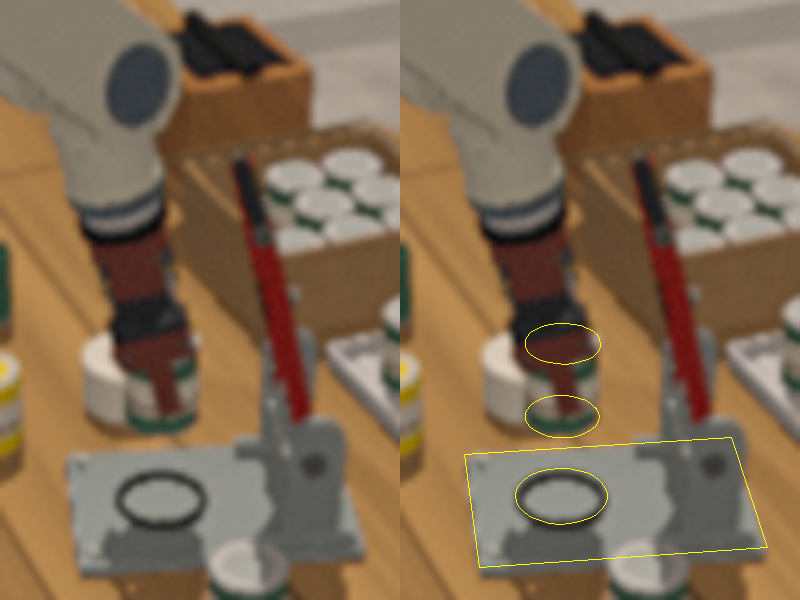

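The tin is held upright above the empty nest, its bottom at about 105 mm, at (162,430) in the crop. The lever is up and the arm is still. I'll hand it in.

```bash
python3 -c "
from cell import *
print(job_done())"
```

```text
the job is handed in; nothing more can be done
None
```

I pressed the lever to its stop and let it back up. The tin is held upright above the press with its bottom about 105 mm over the bench, and the job is handed in; I judged the lid home from the push force and the pictures, not by measuring it.

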